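Clear the high-chair tray and put the story books back in the row

TASK

Clear up after lunch at the high chair: holding the brush, sweep every rusk piece off the open edge of the tray into the blue catch tub without touching the pieces with the gripper, and stand the brush upright back on the tray's grey strip. Slide the orange jaw of the book holder open, lift out each story book that is there and slide it down between the two short books of its own colour in the rack, spreading them apart with it, until it stands fully down; then push the jaw fully shut again. Leave the ramekin, the spoon, the pegboard toy and the snack pot where they are.

Things in the scene. Friction and masses are not known exactly. Their poses are not given: they have to be found in the camera images.
- tray: Fixed white high-chair tray, clear acrylic insert; origin on the table under the sweeping area. Insert surface at z = 40 mm. Sweeping area: x -109 to +109, y -110 to +129 mm, clear rims 18 mm high on three sides, none at the edge y = -110, where pieces fall into the tub. Grey strip where the brush stands: y 65 to 129. Beyond the rim at x = +115, up to 211, a second compartment.
- tub_in (a point): Centre of the inner floor (4 mm above the table) of the blue catch tub fixed to the tray's open edge; in the tray frame the tub spans x -113 to +113, y -231 to -110 mm; outer walls 55 mm high, on the tray side only the tray's own side, 40 mm high.
- brush: Loose table brush, 150 g, standing on its bristles (rigid); origin at the centre of the underside. Bristle head 100 mm (its x) by 36 mm (its y), 42 mm high; above it an upright wooden grip 26 mm (x) by 20 mm (y) from 42 to 107 mm height.
- rusk1: Hard rusk piece, 30 x 22 x 18 mm, 14 g, lying on the tray insert; origin at the centre of its underside. Three or all four of the pieces are present.
- rusk2: Hard rusk piece, 30 x 22 x 18 mm, 14 g, lying on the tray insert; origin at the centre of its underside. Three or all four of the pieces are present.
- rusk3: Hard rusk piece, 30 x 22 x 18 mm, 14 g, lying on the tray insert; origin at the centre of its underside. Three or all four of the pieces are present.
- rusk4: Hard rusk piece, 30 x 22 x 18 mm, 14 g, lying on the tray insert; origin at the centre of its underside. Three or all four of the pieces are present.
- holder: Fixed white book holder; origin on the table under the line in which the story books stand (they stand one beyond the other along its x, at about x = -80, 0 and +80 mm, y = 0). Base x -130 to +130, y -115 to +25, 12 mm thick; the books stand on it in a groove 20 mm wide and 12 mm deep. Fixed jaw on the +y side of the books, from y = 10 to 20 mm, top at z = 75 mm.
- jaw (a joint): Sliding orange jaw of the holder, 0 = shut, 0.040 m = fully open; it moves towards the holder's -y, takes about 3 N and stays where it is left. Top at z = 100 mm, inner face at holder y = -10 mm when shut. Six lips on its top, at holder z 94 to 100 mm, reach over the shoulders of the books (to y = +2 mm), so the books cannot be lifted until it is open more than about 12 mm. Starts 0 to 3 mm open.
- jaw_knob (a point): Centre of the top of the jaw's upright knob: a post 20 mm (holder x) by 18 mm (holder y), free over its upper 58 mm, top at holder z = 110 mm; holder x = 0, y = -62 mm when shut; moves with the jaw.
- book_blue: Loose blue story book, 160 g, standing upright; origin at the centre of its underside. Body 70 mm (x) by 18 mm (y), 80 mm high, lower 8 mm bevelled to a flat foot 10 mm wide; handle tab 32 mm (x) by 18 mm (y) in the middle of its top, from 80 to 125 mm height. Two or all three of the story books (blue, green, red) are present; which stands where in the holder varies.
- book_green: Loose green story book, 160 g, standing upright; origin at the centre of its underside. Body 70 mm (x) by 18 mm (y), 80 mm high, lower 8 mm bevelled to a flat foot 10 mm wide; handle tab 32 mm (x) by 18 mm (y) in the middle of its top, from 80 to 125 mm height. Two or all three of the story books (blue, green, red) are present; which stands where in the holder varies.
- book_red: Loose red story book, 160 g, standing upright; origin at the centre of its underside. Body 70 mm (x) by 18 mm (y), 80 mm high, lower 8 mm bevelled to a flat foot 10 mm wide; handle tab 32 mm (x) by 18 mm (y) in the middle of its top, from 80 to 125 mm height. Two or all three of the story books (blue, green, red) are present; which stands where in the holder varies.
- rack: Fixed wooden book rack; origin on the table under its centre; 88 mm (x) by 254 mm (y), floor 8 mm thick, x walls 48 mm high, end walls and the two blocks between the bays 76 mm high. Three bays, each 78 mm (x) by 64 mm (y) inside, centred at rack x = 0, y = +90 mm (blue books), 0 (green books) and -90 mm (red books).
- blue_left: Loose short blue book standing in the blue bay on the rack's +y side of the gap; 70 mm (x) by 18 mm (y) by 80 mm high, 120 g, upper 9 mm bevelled to an 8 mm wide top; origin at the centre of its underside. The gap between the pair is 6 to 10 mm; smooth covers; they slide and lean apart when something is pushed in between, with about 9 mm free behind each.
- blue_right: Loose short blue book standing in the blue bay on the rack's -y side of the gap; 70 mm (x) by 18 mm (y) by 80 mm high, 120 g, upper 9 mm bevelled to an 8 mm wide top; origin at the centre of its underside. The gap between the pair is 6 to 10 mm; smooth covers; they slide and lean apart when something is pushed in between, with about 9 mm free behind each.
- green_left: Loose short green book standing in the green bay on the rack's +y side of the gap; 70 mm (x) by 18 mm (y) by 80 mm high, 120 g, upper 9 mm bevelled to an 8 mm wide top; origin at the centre of its underside. The gap between the pair is 6 to 10 mm; smooth covers; they slide and lean apart when something is pushed in between, with about 9 mm free behind each.
- green_right: Loose short green book standing in the green bay on the rack's -y side of the gap; 70 mm (x) by 18 mm (y) by 80 mm high, 120 g, upper 9 mm bevelled to an 8 mm wide top; origin at the centre of its underside. The gap between the pair is 6 to 10 mm; smooth covers; they slide and lean apart when something is pushed in between, with about 9 mm free behind each.
- red_left: Loose short red book standing in the red bay on the rack's +y side of the gap; 70 mm (x) by 18 mm (y) by 80 mm high, 120 g, upper 9 mm bevelled to an 8 mm wide top; origin at the centre of its underside. The gap between the pair is 6 to 10 mm; smooth covers; they slide and lean apart when something is pushed in between, with about 9 mm free behind each.
- red_right: Loose short red book standing in the red bay on the rack's -y side of the gap; 70 mm (x) by 18 mm (y) by 80 mm high, 120 g, upper 9 mm bevelled to an 8 mm wide top; origin at the centre of its underside. The gap between the pair is 6 to 10 mm; smooth covers; they slide and lean apart when something is pushed in between, with about 9 mm free behind each.
- ramekin: White ceramic ramekin, 76 mm across, 42 mm high, in the tray's second compartment; not to be disturbed. Origin at the centre of its underside.
- snack_pot: Green snack pot with yellow twist cap, 70 mm across, 63 mm high, in the tray's second compartment; not to be disturbed. Origin at the centre of its underside.
- spoon: Lime green spoon, about 140 mm long (x) and 30 mm wide, 10 mm high, on the table; not to be disturbed.
- pegboard: Pegboard toy with three pegs, 80 x 160 mm, 65 mm high, on the table; not to be disturbed.

How it is judged:
On the way, in this order (a step that is already met when the one before it is completed fails the run):
1. the orange jaw is slid open (more than 12 mm) (value of joint jaw above 0.012 m), for 0.2 s.
2. every story book stands fully down between the two short books of its colour (z of book_blue in the frame of rack between 0.002 and 0.014 m and angle between each of book_blue, book_green, book_red's own z axis and vertical below 0.25 rad and y of book_blue in the frame of blue_left below -0.012 m and y of book_blue in the frame of blue_right above 0.012 m and y of book_blue in the frame of rack between 0.07 and 0.11 m and x of book_blue in the frame of rack between -0.02 and 0.02 m and z of book_green in the frame of rack between 0.002 and 0.014 m and y of book_green in the frame of green_left below -0.012 m and y of book_green in the frame of green_right above 0.012 m and y of book_green in the frame of rack between -0.02 and 0.02 m and x of book_green in the frame of rack between -0.02 and 0.02 m and z of book_red in the frame of rack between 0.002 and 0.014 m and y of book_red in the frame of red_left below -0.012 m and y of book_red in the frame of red_right above 0.012 m and y of book_red in the frame of rack between -0.11 and -0.07 m and x of book_red in the frame of rack between -0.02 and 0.02 m), for 0.2 s.
At the end, for the whole second after the job is handed in: Each story book is on the rack floor (6 mm) between the short books of its colour, leaning under 0.25 rad, short books still standing in their bays; rusks in the tub; brush upright on the grey strip (centre at tray y over 70 mm); jaw shut within 5 mm (all of step 2 and angle between each of blue_left, blue_right, green_left, green_right, red_left, red_right's own z axis and vertical below 0.25 rad and z of each of blue_left, blue_right, green_left, green_right, red_left, red_right in the frame of rack below 0.016 m and y of blue_left in the frame of rack between 0.055 and 0.125 m and x of blue_left in the frame of rack between -0.02 and 0.02 m and y of blue_right in the frame of rack between 0.055 and 0.125 m and x of blue_right in the frame of rack between -0.02 and 0.02 m and y of green_left in the frame of rack between -0.035 and 0.035 m and x of green_left in the frame of rack between -0.02 and 0.02 m and y of green_right in the frame of rack between -0.035 and 0.035 m and x of green_right in the frame of rack between -0.02 and 0.02 m and y of red_left in the frame of rack between -0.125 and -0.055 m and x of red_left in the frame of rack between -0.02 and 0.02 m and y of red_right in the frame of rack between -0.125 and -0.055 m and x of red_right in the frame of rack between -0.02 and 0.02 m and y of rusk1 in the frame of tray between -0.235 and -0.105 m and (z of rusk1 in the frame of tray below 0.036 m or y of rusk1 in the frame of tray below -0.125 m) and x of rusk1 in the frame of tray between -0.118 and 0.118 m and z of each of rusk1, rusk2, rusk3, rusk4 in the frame of tray below 0.05 m and y of rusk2 in the frame of tray between -0.235 and -0.105 m and (z of rusk2 in the frame of tray below 0.036 m or y of rusk2 in the frame of tray below -0.125 m) and x of rusk2 in the frame of tray between -0.118 and 0.118 m and y of rusk3 in the frame of tray between -0.235 and -0.105 m and (z of rusk3 in the frame of tray below 0.036 m or y of rusk3 in the frame of tray below -0.125 m) and x of rusk3 in the frame of tray between -0.118 and 0.118 m and y of rusk4 in the frame of tray between -0.235 and -0.105 m and (z of rusk4 in the frame of tray below 0.036 m or y of rusk4 in the frame of tray below -0.125 m) and x of rusk4 in the frame of tray between -0.118 and 0.118 m and value of joint jaw below 0.005 m and y of brush in the frame of tray between 0.07 and 0.125 m and x of brush in the frame of tray between -0.105 and 0.105 m and z of brush in the frame of tray below 0.045 m and angle between brush's own z axis and vertical below 0.1 rad and linear speed of brush below 0.02 m/s); the robot touches nothing.
It fails at once if a rusk piece is touched by the robot itself (contact force between any of the fingers, the arm and rusk1 above 0.3 N or contact force between any of the fingers, the arm and rusk2 above 0.3 N or contact force between any of the fingers, the arm and rusk3 above 0.3 N or contact force between any of the fingers, the arm and rusk4 above 0.3 N).
It fails at once if a bystander (ramekin, spoon, pegboard toy, snack pot) is moved more than 30 mm (distance of any of ramekin, spoon, pegboard, snack_pot from where it was at the start of the episode above 0.03 m).
Of rusk1, rusk2, rusk3, rusk4 only 3 to 4 are there at a start; the rules pass over those that are not, and their reading is None.
Of book_blue, book_green, book_red only 2 to 3 are there at a start; the rules pass over those that are not, and their reading is None.
At some moment in a run one of brush, rusk1, rusk2, rusk3, rusk4 may be knocked a few centimetres aside while the robot is not near it.
It also fails if it takes over 210 s, if anything falls off the work surface, if the arm or the gripper's body presses on something with over 40 N, if the wrist force passes 120 N, or if a joint passes its speed limit or range.

ROBOT

A 6-joint arm with a two-finger parallel gripper is mounted at the origin on the work surface. World frame = base frame: x ahead of the robot, y to its left, z up, the work surface at z = 0. Lengths are in m, angles in rad, forces in N, time in s.
With the tool pointing down it reaches from about 0.35 to 0.775 m from the base axis. Payload 5.5 kg.
Tool frame: the origin (TCP) lies at the very end of the fingers, on their centre line; the grasp point (between the pads) lies env.hold_point_z behind it (env.hold_point_z is the distance from the TCP to the grasp point, in m); z points along the fingers, y is the line along which they close (so a half turn about z gives the same grasp; the last joint's range is limited). The gripper opens to 85 mm and grips with 20 to 120 N. Pads are 22 mm wide; open, the fingers measure 114 mm over their backs; the gripper's body (76 mm by 85 mm) begins 54 mm behind the grasp point. The pads swing forward as they close: fully open they stand 13 mm farther back than shut.
Start: joints at [0.985, 0.313, 0.046, 1.304, 0, 1.431], TCP at [0.248, 0.519, 0.231] pointing down, gripper open.
Joint ranges: [-2.76, 2.76], [-0.86, 1.69], [-1.03, 1.26], [-2.2, 2.34], [-1.47, 1.5], [-3.14, 3.14]. Speed limits (rad/s): [2.57, 2.57, 3.14, 3.14, 3.14, 3.14].

INTERFACE

Orientations are given as a unit quaternion [w, x, y, z].
In Python, from workcell import env gives the robot as it stands.
- The arm moves only by the tool carry_out, never from a script. Its argument "steps" is a list of rows, each a list of 3 entries, a list of its own where there are three numbers: the turn, a rotation vector about the tool's x, y, z in degrees, then the shift along the tool's x, y, z in cm, then the closure in counts, from 0 (fully open) to 255 (shut). A call has exactly 8 rows; each row is the pose to reach, as a shift and turn from the pose commanded when the call began, along the tool's axes at that moment; what a row does not reach only later rows make up. A row lasts 1/8 s, in which the tool goes at most 62.5 mm and 10.7 degrees, less where a joint would pass 70% of its speed; a pose out of reach is approached as far as the arm can. A call with a gripper value outside its range is refused whole. The fingers move at their own pace and stop on an object; "force" is the grip in N (left out, the last holds). Time passes only in rows, so rows that repeat a pose let the fingers close, or fill a call up. It gives the time, the measured TCP pose, the force, the opening and the grip force at its end, in the units of the state.
- env.get_state(): the state, without advancing time (a new reading comes with each control period).
- env.read_camera(name): name is "side" or "top" or "wrist"; returns (picture, depth): 420x560x3 uint8, red, green, blue; 420x560 float32, m along the optical axis (not along the pixel's ray), 0 where there is no reading.
- env.get_calibration(name): a dict with "fx", "fy", "cx", "cy" (pixels), "origin" and "orientation" of the camera in the world. Camera axes: x right, y up, looking along -z (the intrinsics and any distortion apply to the point x, -y, -z); pixel columns grow to the right and rows downward; lengths in m; the calibration is good to about 2 mm. A picture is of the moment at which its call begins: read the wrist's pose just before it. get_calibration takes no time and is no camera call; for the wrist camera it gives the pose at the moment of the call.
- env.hand_in(): hands the job in; it is judged then, once.
The state is a dict: "clock": time; "joint_pos": joint angles; "qvel": joint speeds; "tau": joint torques, N m; "tcp_pos": TCP position; "orientation": TCP orientation; "wrist_force": force on the tool from outside, world axes, zero at the start; "ft_torque": the same for the moment, N m; "finger_gap": finger opening in m; "grip_force": force on a finger pad.
Only numpy, scipy, OpenCV 4.12 (cv2) and the standard library are available. Lean on these libraries where they do the work, as an engineer would, in place of code of your own. Each camera call takes 0.05 s, during which the arm holds its last target. There are 200 camera calls.

## Working session

There is one attempt and no reset: what is moved stays moved. The work goes in short steps, Python scripts to look and compute and a tool call to move; the robot and the scene stay as the last step left them, time stands still between calls to the robot, and variables do not carry over. Pictures are saved under pics/ and viewed, at most 14 in all, crops included, and the job is handed in when it is done.

Besides the shell and the picture viewer there is one more tool, called after "Request:" as name(argument=value, ...), one argument or row to a line, values as JSON. carry_out: Moves the arm, as the interface text tells. Its arguments: {"type":"object","properties":{"steps":{"type":"array","items":{"type":"array"}},"force":{"type":"number"}},"required":["steps"]}

```bash
mkdir -p pics; ls; python3 - <<'E'
from workcell import env
import cv2,numpy as np
s=env.get_state();print(s,env.hold_point_z)
for n in("top","side"):
    p,d=env.read_camera(n);c=env.get_calibration(n);print(n,c)
    cv2.imwrite(f"pics/{n}0.png",p[:,:,::-1]);np.savez(f"{n}0.npz",p=p,d=d)
E
```

```text
pics
{'clock': 0.0, 'joint_pos': array([9.85374169e-01, 3.14017662e-01, 4.49383194e-02, 1.30357518e+00,
       1.02989546e-06, 1.43122643e+00]), 'qvel': array([ 7.40545080e-05, -6.78503903e-04,  6.42533846e-05,  2.13176319e-04,
       -7.59791543e-04,  9.14718507e-04]), 'tau': array([ 1.39495507e-03, -4.80631757e+01,  2.98531348e+01,  1.96523534e-02,
       -6.19663433e-05,  8.21522349e-06]), 'tcp_pos': array([0.24765806, 0.51835564, 0.23038241]), 'orientation': array([-3.29947200e-04,  2.21084195e-01,  9.75254282e-01, -8.68535131e-04]), 'wrist_force': array([-0.44602828, -0.33739225,  0.04829506]), 'ft_torque': array([-0.01173586,  0.00845054,  0.02911808]), 'grip_force': 0.0, 'finger_gap': 0.08562942941058138} 0.0187
top {'fx': 396.0015107124953, 'fy': 396.0015107124953, 'cx': 279.3350872068004, 'cy': 211.24796539193872, 'origin': array([0.44712242, 0.0477671 , 1.06646665]), 'orientation': array([-0.70288352, -0.04913881,  0.05349366,  0.70758643])}
side {'fx': 544.5164667486671, 'fy': 544.5164667486671, 'cx': 275.1301498532597, 'cy': 207.65647605819927, 'origin': array([ 0.41345163, -0.73687477,  1.03965155]), 'orientation': array([ 0.93198899,  0.3400508 , -0.03875753, -0.11941449])}
```

View pics/top0.png

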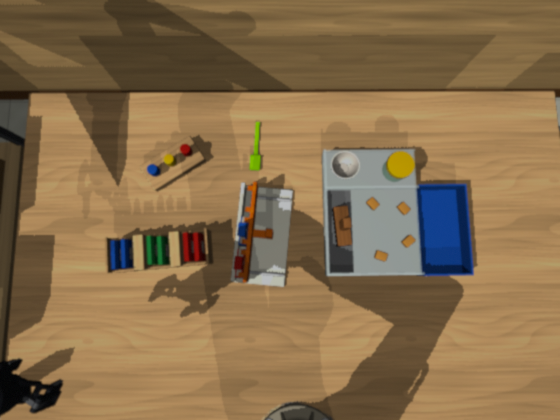

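View pics/side0.png

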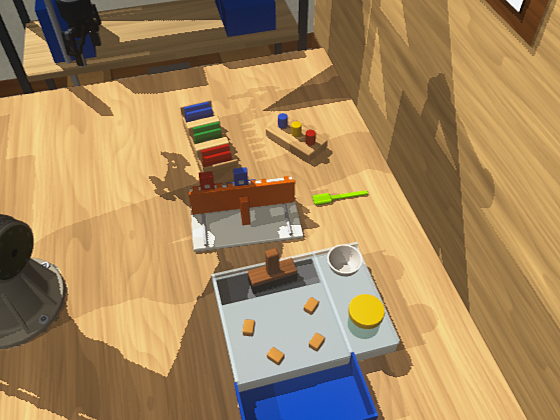

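Top view: tray on the right (rusks at about (373,203), (403,208), (408,241), (381,256); brush at (342,225)), holder in the middle with a red book (near slot) and a blue one (middle slot), far slot empty. The rack is on the left, with blue, green and red bays from left to right. Everything is nearly world-aligned. Next I measure.

```bash
cat > h.py <<'E'
import numpy as np,cv2
from scipy.spatial.transform import Rotation as R
def rot(q): return R.from_quat([q[1],q[2],q[3],q[0]])
def cloud(d,c):
    v,u=np.mgrid[:d.shape[0],:d.shape[1]]
    P=np.stack([(u-c['cx'])/c['fx']*d,-(v-c['cy'])/c['fy']*d,-d],-1)
    W=P@rot(c['orientation']).as_matrix().T+c['origin']
    W[d<=0]=np.nan
    return W
def hsv(p): return cv2.cvtColor(p,cv2.COLOR_RGB2HSV)
def blobs(m,mn=15):
    n,l,s,ce=cv2.connectedComponentsWithStats(m.astype(np.uint8))
    return [(l==i) for i in range(1,n) if s[i,4]>=mn]
def rect(pts):
    (c,(w,h),a)=cv2.minAreaRect((pts*1000).astype(np.float32))
    if w<h: w,h,a=h,w,a+90
    a=(a+90)%180-90
    return np.round(c,1),round(w,1),round(h,1),round(a,1)   # centre mm, long, short, angle of long side deg
E
python3 - <<'E'
from h import *
from workcell import env
for n in("top","side"):
    z=np.load(n+"0.npz");p,d=z['p'],z['d'];c=env.get_calibration(n);W=cloud(d,c);H=hsv(p)
    h,s,v=[H[...,i].astype(int) for i in range(3)]
    on=lambda a,b:(W[...,2]>a)&(W[...,2]<b)
    def rep(name,m,mn=12):
        for b in blobs(m,mn):
            q=W[b];print(n,name,b.sum(),rect(q[:,:2]),'z',np.round(np.percentile(q[:,2],[5,50,95])*1000))
    T=(W[...,1]<-.03)&(W[...,1]>-.36)&(W[...,0]>.2)
    rep('rusk',T&(h>5)&(h<20)&(s>120)&(v>120)&on(.052,.064))
    rep('grip',T&on(.135,.16))
    rep('brushhead',T&on(.076,.09)&(h<20)&(s>80))
    rep('tub',T&(h>105)&(h<125)&(s>150)&on(-.01,.02),200)
    rep('tubwall',(W[...,1]<-.2)&(h>105)&(h<125)&(s>120)&on(.045,.065),12)
    rep('ins',T&(s<60)&on(.03,.05),300)
    rep('strip',T&(v<90)&(s<90)&on(.03,.05),100)
    rep('rim',T&on(.052,.064)&(s<60),40)
    Hd=(W[...,1]<.16)&(W[...,1]>-.01)&(W[...,0]>.25)&(W[...,0]<.7)
    rep('jawtop',Hd&(h<20)&(s>120)&on(.09,.104),12)
    rep('knob',Hd&(h<20)&(s>120)&on(.104,.116),8)
    rep('tabs',Hd&on(.113,.14),8)
    rep('base',Hd&(s<60)&on(.005,.018),200)
    Rk=(W[...,1]<.5)&(W[...,1]>.15)&(W[...,0]>.25)&(W[...,0]<.6)
    rep('books',Rk&on(.081,.1),12)
    rep('blocks',Rk&on(.071,.080)&(h<30)&(h>10)&(s<170),30)
E
```

```text
top rusk 84 (array([ 615.6, -199.7]), 25.4, 19.9, 42.8) z [54. 58. 61.]
top rusk 83 (array([ 602.6, -279.8]), 25.6, 21.4, 41.8) z [54. 58. 61.]
top rusk 86 (array([ 517.2, -287.4]), 27.6, 18.9, -46.8) z [55. 58. 61.]
top rusk 83 (array([ 479.9, -215.6]), 27.1, 18.8, 69.6) z [55. 58. 61.]
top grip 97 (array([ 554.5, -117.1]), 26.0, 19.5, 3.5) z [140. 146. 149.]
top brushhead 442 (array([ 554.7, -117.2]), 99.8, 36.3, 5.2) z [79. 82. 85.]
top tub 694 (array([ 547., -349.]), 225.7, 24.0, 0.8) z [1. 4. 7.]
top tubwall 432 (array([ 572.8, -431.4]), 257.5, 109.1, 27.6) z [46. 54. 58.]
top tubwall 26 (array([ 431. , -352.8]), 52.8, 2.6, 89.6) z [52. 55. 58.]
top tubwall 12 (array([ 431.9, -398.4]), 25.6, 0.1, 89.5) z [51. 54. 58.]
top ins 1690 (array([ 712.7, -202.6]), 236.2, 97.7, -89.6) z [37. 40. 45.]
top ins 6465 (array([ 545.9, -204.2]), 237.1, 218.9, -89.6) z [37. 40. 43.]
top strip 1113 (array([ 545. , -116.1]), 212.8, 59.6, 0.5) z [38. 41. 44.]
top rim 791 (array([ 593.8, -196.7]), 326.0, 242.4, -0.3) z [54. 58. 61.]
top rim 181 (array([ 711.1, -128.5]), 57.5, 55.2, 46.7) z [53. 58. 
[... 2990 characters left out ...]
7.3]), 31.6, 22.9, -4.4) z [115. 133. 139.]
side tabs 173 (array([465.5, 136.6]), 31.6, 24.2, -6.8) z [116. 133. 139.]
side base 3491 (array([538.1,  65.6]), 259.7, 111.5, -5.1) z [ 9. 13. 16.]
side books 257 (array([490.1, 433.1]), 70.3, 44.9, 4.7) z [82. 87. 91.]
side books 293 (array([499. , 346.6]), 72.4, 54.4, 2.0) z [82. 87. 91.]
side books 305 (array([506.7, 252.2]), 71.6, 46.6, 4.0) z [81. 87. 91.]
side blocks 44 (array([488.1, 469.6]), 88.3, 12.4, 5.7) z [72. 76. 79.]
side blocks 194 (array([494.7, 390.6]), 87.7, 31.2, 6.1) z [72. 76. 79.]
side blocks 237 (array([503.1, 301. ]), 87.8, 30.8, 4.1) z [73. 76. 79.]
side blocks 107 (array([509.6, 221.6]), 86.1, 11.7, 3.5) z [71. 75. 79.]
```

```bash
cat >> h.py <<'E'
def des(az):  # tool down, tool y at azimuth az deg
    a=np.radians(az);y=np.array([np.cos(a),np.sin(a),0]);x=np.array([-np.sin(a),np.cos(a),0])
    return R.from_matrix(np.stack([x,y,[0,0,-1]],1))
def plan(s,*wps):  # wps: (x,y,z mm, az)
    C=rot(s['orientation']);p=np.array(s['tcp_pos'])
    print('tcp',np.round(p*1000,1),'gap',round(s['finger_gap']*1000,1),'t',round(s['clock'],2))
    for w in wps:
        print(w,'turn',np.round((C.inv()*des(w[3])).as_rotvec(degrees=True),1),'cm',np.round(C.inv().apply(np.array(w[:3])/1000-p)*100,2))
E
python3 - <<'E'
from h import *
from workcell import env
s=env.get_state()
plan(s,(536.5,66,200,84.2),(536.5,66,75,84.2))
# holder frame check
o=np.array([543,129.5]);a=np.radians(-5.8)
for l in((0,0),(0,-62),(-80,0),(0,-102)):
    print(l,o+np.array([[np.cos(a),-np.sin(a)],[np.sin(a),np.cos(a)]])@l)
E
```

```text
tcp [247.7 518.4 230.5] gap 85.5 t 0.1
(536.5, 66, 200, 84.2) turn [ -0.1  -0.  -19.7] cm [-45.57 -28.36   3.08]
(536.5, 66, 75, 84.2) turn [ -0.1  -0.  -19.7] cm [-45.57 -28.34  15.58]
(0, 0) [543.  129.5]
(0, -62) [536.73450957  67.81739605]
(-80, 0) [463.40954329 137.58450377]
(0, -102) [532.69225769  28.0221677 ]
```

Request:
carry_out(
  steps=[
    [[0, 0, -2.5], [-5, -3.1, 0.3], 150],
    [[0, 0, -5], [-10, -6.2, 0.7], 150],
    [[0, 0, -7.5], [-15, -9.3, 1], 150],
    [[0, 0, -10], [-20.5, -12.8, 1.4], 150],
    [[0, 0, -12.5], [-26, -16.2, 1.8], 150],
    [[0, 0, -15], [-31.5, -19.6, 2.1], 150],
    [[0, 0, -17.5], [-37, -23, 2.5], 150],
    [[0, 0, -19.7], [-42, -26.1, 2.8], 150],
  ],
  force=40,
)

```text
clock: 1.1
tcp_pos: [0.5117, 0.1054, 0.2033]
orientation: [-0.0, 0.05, 0.999, 0.0]
wrist_force: [0.5, 0.8, 0.2]
finger_gap: 0.0351
grip_force: 0.0
```

```bash
python3 - <<'E'
from h import *
from workcell import env
s=env.get_state()
plan(s,(536.5,66.5,160,84.2),(536.5,66.5,76,84.2),(532.5,26,76,84.2))
c=env.get_calibration('wrist');print(c);p,d=env.read_camera('wrist');cv2.imwrite('pics/w1.png',p[:,:,::-1])
E
```

```text
tcp [511.7 105.4 203.3] gap 35.1 t 1.1
(536.5, 66.5, 160, 84.2) turn [ 0. -0.  0.] cm [-2.86 -3.62  4.32]
(536.5, 66.5, 76, 84.2) turn [ 0. -0.  0.] cm [-2.86 -3.63 12.72]
(532.5, 26, 76, 84.2) turn [ 0. -0.  0.] cm [-2.87 -7.7  12.72]
{'fx': 353.1969249819921, 'fy': 353.1969249819921, 'cx': 277.2006259554582, 'cy': 214.35418174321478, 'origin': array([0.43237126, 0.113171  , 0.34667883]), 'orientation': array([ 0.7326387 , -0.11586746, -0.1053276 ,  0.66236045])}
```

Request:
carry_out(
  steps=[
    [[0, 0, 0], [-2.9, -3.6, 4], 150],
    [[0, 0, 0], [-2.9, -3.6, 8.5], 150],
    [[0, 0, 0], [-2.9, -3.6, 12.7], 150],
    [[0, 0, 0], [-2.9, -3.6, 12.7], 255],
    [[0, 0, 0], [-2.9, -3.6, 12.7], 255],
    [[0, 0, 0], [-2.9, -3.6, 12.7], 255],
    [[0, 0, 0], [-2.9, -4.8, 12.7], 255],
    [[0, 0, 0], [-2.9, -6, 12.7], 255],
  ],
)

```text
clock: 2.15
tcp_pos: [0.5304, 0.046, 0.0735]
orientation: [-0.004, 0.05, 0.999, 0.001]
wrist_force: [2.3, 4.1, -31.0]
finger_gap: 0.0172
grip_force: 42.7
```

Request:
carry_out(
  steps=[
    [[0, 0, 0], [0, -0.6, 0], 255],
    [[0, 0, 0], [0, -1.2, 0], 255],
    [[0, 0, 0], [0, -1.5, 0], 255],
    [[0, 0, 0], [0, -1.5, 0], 255],
    [[0, 0, 0], [0, -1.5, 0], 150],
    [[0, 0, 0], [0, -1.5, 0], 150],
    [[0, 0, 0], [0, -1.5, -4], 150],
    [[0, 0, 0], [0, -1.5, -9], 150],
  ],
)

```text
clock: 3.15
tcp_pos: [0.5326, 0.0298, 0.169]
orientation: [0.001, 0.051, 0.999, -0.0]
wrist_force: [1.0, 0.4, -0.1]
finger_gap: 0.0357
grip_force: 0.0
```

```bash
python3 - <<'E'
from h import *
from workcell import env
s=env.get_state();print(s['wrist_force'])
p,d=env.read_camera('side');cv2.imwrite('pics/s2.png',p[100:300,140:400,::-1].repeat(2,0).repeat(2,1))
c=env.get_calibration('side');W=cloud(d,c);H=hsv(p);h,sa=H[...,0],H[...,1]
Hd=(W[...,1]<.16)&(W[...,1]>-.01)&(W[...,0]>.25)&(W[...,0]<.7)
m=Hd&(h<20)&(sa>120)&(W[...,2]>.09)&(W[...,2]<.104)
for b in blobs(m,40): print(rect(W[b][:,:2]))
plan(s,(543,129.5,200,84.2))
E
```

```text
[ 0.95281722  0.43875315 -0.0635171 ]
(array([462.6, 128.9]), 65.6, 10.6, -11.2)
(array([604.7,  74.4]), 117.6, 27.8, -5.1)
(array([478.1,  86.9]), 123.8, 26.7, -6.5)
(array([533.4,  21.9]), 21.3, 9.3, -19.9)
tcp [532.6  29.8 169. ] gap 35.7 t 3.15
(543, 129.5, 200, 84.2) turn [ 0.   0.1 -0. ] cm [-0.02 10.02 -3.1 ]
```

View pics/s2.png

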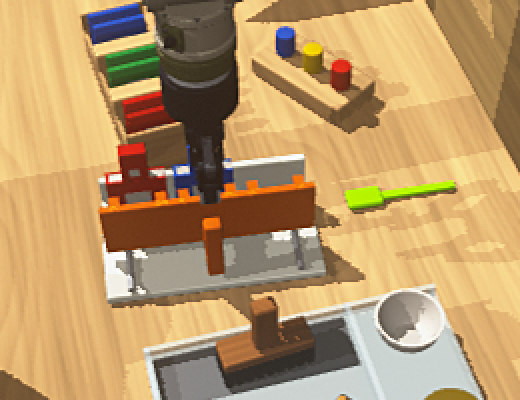

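Jaw is open about 35 mm; blue book in the middle slot (190,180) and red in the near slot (130,165), far slot empty. Now I grasp the blue book's tab.

Request:
carry_out(
  steps=[
    [[0, 0, 0], [0, 4, -3], 160],
    [[0, 0, 0], [0, 10, -2], 160],
    [[0, 0, 0], [0, 10, 2.4], 160],
    [[0, 0, 0], [0, 10, 6.8], 160],
    [[0, 0, 0], [0, 10, 6.8], 160],
    [[0, 0, 0], [0, 10, 6.8], 255],
    [[0, 0, 0], [0, 10, 6.8], 255],
    [[0, 0, 0], [0, 10, 6.8], 255],
  ],
  force=60,
)

```text
clock: 4.2
tcp_pos: [0.5443, 0.1293, 0.1008]
orientation: [0.002, 0.051, 0.999, 0.0]
wrist_force: [0.4, 0.6, 4.7]
finger_gap: 0.017
grip_force: 62.6
```

```bash
python3 - <<'E'
from h import *
from workcell import env
plan(env.get_state(),(544.3,129.3,235,84.2),(490,434.6,235,95.2),(490,434.6,190,95.2))
E
```

```text
tcp [544.3 129.3 100.8] gap 17.0 t 4.2
(544.3, 129.3, 235, 84.2) turn [ 0.1  0.2 -0.1] cm [-5.000e-02  1.000e-02 -1.342e+01]
(490, 434.6, 235, 95.2) turn [  0.    0.2 -11.1] cm [  8.46  29.83 -13.42]
(490, 434.6, 190, 95.2) turn [  0.    0.2 -11.1] cm [ 8.48 29.83 -8.92]
```

Request:
carry_out(
  steps=[
    [[0, 0, 0], [0, 0, -5.5], 255],
    [[0, 0, 0], [0, 0, -11], 255],
    [[0, 0, -1], [0.7, 2.5, -13.4], 255],
    [[0, 0, -3], [2.4, 8.5, -13.4], 255],
    [[0, 0, -5], [4.1, 14.4, -13.4], 255],
    [[0, 0, -7], [5.8, 20.4, -13.4], 255],
    [[0, 0, -9], [7.4, 26.2, -13.4], 255],
    [[0, 0, -11.1], [8.5, 29.8, -13.4], 255],
  ],
)

```text
clock: 5.2
tcp_pos: [0.4874, 0.4369, 0.2329]
orientation: [0.0, -0.047, 0.999, 0.0]
wrist_force: [0.5, 0.1, -2.6]
finger_gap: 0.0172
grip_force: 61.8
```

```bash
cat > look.py <<'E'
from h import *
from workcell import env
import sys
s=env.get_state()
for n in("top","side"):
    p,d=env.read_camera(n);c=env.get_calibration(n);W=cloud(d,c);H=hsv(p);h,sa,v=[H[...,i].astype(int) for i in range(3)]
    Rk=(W[...,1]<.5)&(W[...,1]>.21)&(W[...,0]>.42)&(W[...,0]<.58)
    for nm,m in(('b',(h>100)&(h<130)&(sa>120)),('r',((h<8)|(h>170))&(sa>150)),('g',(h>50)&(h<90)&(sa>100))):
        for b in blobs(Rk&m&(W[...,2]>.081),20):
            q=W[b];print(n,nm,b.sum(),rect(q[:,:2]),np.round(np.percentile(q[:,2],[3,50,97])*1000))
E
python3 - <<'E'
import look
from h import *
plan(look.s,(490,434.6,190,95.2),(490,434.6,96,95.2))
E
```

```text
top b 468 (array([486.4, 414.7]), 82.7, 68.3, -87.3) [ 82. 164. 306.]
top b 181 (array([489.3, 424. ]), 69.5, 15.9, 4.9) [81. 87. 91.]
top r 174 (array([504.5, 271.6]), 67.6, 17.5, 2.2) [82. 87. 91.]
top r 178 (array([504.3, 245.2]), 68.6, 17.4, 5.8) [81. 87. 91.]
top g 177 (array([496.6, 361.3]), 68.5, 17.5, 7.4) [82. 87. 91.]
top g 177 (array([495.9, 334.8]), 69.4, 16.9, 5.2) [81. 87. 90.]
side b 82 (array([463.9, 436.3]), 24.8, 23.8, 5.5) [162. 224. 269.]
side b 57 (array([487.3, 448.1]), 67.2, 15.6, 4.6) [84. 88. 91.]
side b 67 (array([490.3, 425.2]), 68.3, 16.4, 4.7) [84. 88. 92.]
side r 307 (array([506.8, 254.4]), 71.5, 45.4, 4.3) [81. 86. 91.]
side g 26 (array([478.9, 356.9]), 27.4, 13.3, 13.2) [84. 88. 91.]
side g 42 (array([486. , 332.9]), 44.1, 13.3, 9.5) [83. 88. 92.]
tcp [487.4 436.9 232.9] gap 17.2 t 5.2
(490, 434.6, 190, 95.2) turn [0.  0.  0.2] cm [-0.23 -0.25  4.29]
(490, 434.6, 96, 95.2) turn [0.  0.  0.2] cm [-0.23 -0.26 13.69]
```

Request:
carry_out(
  steps=[
    [[0, 0, 0], [-0.2, -0.1, 2], 255],
    [[0, 0, 0], [-0.2, -0.1, 4], 255],
    [[0, 0, 0], [-0.2, -0.1, 4.3], 255],
    [[0, 0, 0], [-0.2, -0.1, 4.3], 255],
    [[0, 0, 0], [-0.2, -0.1, 4.3], 255],
    [[0, 0, 0], [-0.2, -0.1, 4.3], 255],
    [[0, 0, 0], [-0.2, -0.1, 4.3], 255],
    [[0, 0, 0], [-0.2, -0.1, 4.3], 255],
  ],
)

```text
clock: 6.3
tcp_pos: [0.4904, 0.4336, 0.1898]
orientation: [0.0, -0.046, 0.999, 0.0]
wrist_force: [-0.5, -0.1, -2.0]
finger_gap: 0.017
grip_force: 61.7
```

```bash
python3 - <<'E'
from h import *
from workcell import env
s=env.get_state()
plan(s,(490,435.6,190,95.2),(490,435.6,96,95.2))
p,d=env.read_camera('wrist');cv2.imwrite('pics/w3.png',p[:,:,::-1])
E
```

```text
tcp [490.4 433.6 189.8] gap 17.0 t 6.3
(490, 435.6, 190, 95.2) turn [0.  0.  0.1] cm [ 0.02  0.21 -0.02]
(490, 435.6, 96, 95.2) turn [0.  0.  0.1] cm [0.03 0.2  9.38]
```

View pics/w3.png

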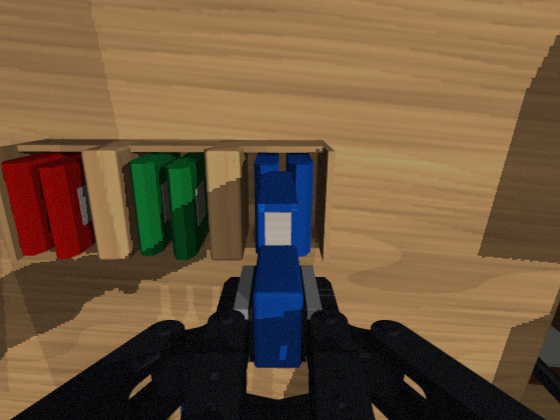

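The held blue book is lined up with the gap between the two blue books (gap near column 283), needing about 2 mm more in +y. Descending.

Request:
carry_out(
  steps=[
    [[0, 0, 0], [0, 0.2, 0], 255],
    [[0, 0, 0], [0, 0.2, 1.5], 255],
    [[0, 0, 0], [0, 0.2, 3], 255],
    [[0, 0, 0], [0, 0.2, 4.5], 255],
    [[0, 0, 0], [0, 0.2, 6], 255],
    [[0, 0, 0], [0, 0.2, 7.4], 255],
    [[0, 0, 0], [0, 0.2, 8.6], 255],
    [[0, 0, 0], [0, 0.2, 9.4], 255],
  ],
)

```text
clock: 7.35
tcp_pos: [0.4906, 0.4354, 0.0967]
orientation: [0.001, -0.046, 0.999, 0.0]
wrist_force: [-10.6, -4.6, 40.9]
finger_gap: 0.0175
grip_force: 68.0
```

Request:
carry_out(
  steps=[
    [[0, 0, 0], [0, 0, -0.1], 255],
    [[0, 0, 0], [0, 0, -0.1], 160],
    [[0, 0, 0], [0, 0, -0.1], 160],
    [[0, 0, 0], [0, 0, -2], 160],
    [[0, 0, 0], [0, 0, -7], 160],
    [[0, 0, 0], [0, 0, -9], 160],
    [[0, 0, 0], [0, -6, -9], 160],
    [[0, 0, 3], [0, -12, -9], 160],
  ],
)

```text
clock: 8.35
tcp_pos: [0.5015, 0.3154, 0.1859]
orientation: [0.001, -0.02, 1.0, 0.0]
wrist_force: [0.1, -0.2, -0.1]
finger_gap: 0.0319
grip_force: 0.0
```

```bash
python3 - <<'E'
import look
from h import *
plan(look.s,(464.5,137.6,185,84.2),(464.5,137.6,101,84.2))
p,d=look.env.read_camera('top');cv2.imwrite('pics/t4.png',cv2.resize(p[120:300,90:310,::-1],None,fx=3,fy=3))
E
```

```text
top b 106 (array([460.8, 375.6]), 164.9, 15.9, -88.3) [ 82.  87. 468.]
top r 174 (array([504.5, 270.6]), 68.2, 17.2, 5.0) [81. 86. 91.]
top r 176 (array([503.8, 245.3]), 67.6, 17.2, 5.4) [82. 87. 90.]
top g 99 (array([477.5, 314.6]), 54.2, 31.9, 89.6) [ 82.  87. 256.]
top g 82 (array([479.9, 324.7]), 83.7, 25.8, -82.3) [ 82.  88. 330.]
side b 75 (array([475.1, 438.3]), 43.6, 31.8, -15.5) [ 84. 113. 137.]
side b 27 (array([468.8, 416.7]), 23.9, 16.8, 5.7) [83. 88. 91.]
side r 302 (array([506.6, 254.1]), 71.2, 43.0, 2.5) [81. 87. 91.]
side g 57 (array([498.8, 357.7]), 67.7, 16.6, 8.1) [83. 88. 92.]
side g 64 (array([496.8, 335.2]), 67.3, 15.8, 6.3) [84. 88. 91.]
tcp [501.5 315.4 185.9] gap 31.9 t 8.35
(464.5, 137.6, 185, 84.2) turn [0.  0.1 8.1] cm [  4.41 -17.62   0.08]
(464.5, 137.6, 101, 84.2) turn [0.  0.1 8.1] cm [  4.42 -17.62   8.48]
```

View pics/t4.png

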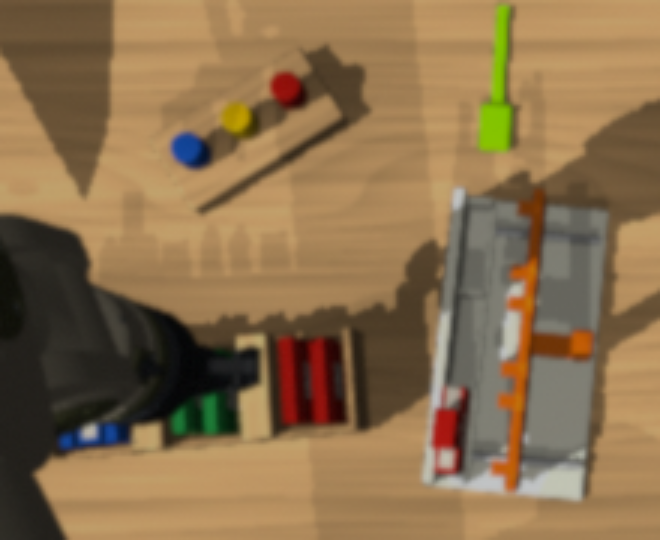

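The arm hides the blue bay; the red book stands at (448,430), with only that one left in the holder. Fetching it.

Request:
carry_out(
  steps=[
    [[0, 0, 3], [1.5, -5.9, 0], 160],
    [[0, 0, 6], [2.9, -11.8, 0], 160],
    [[0, 0, 8.1], [4.4, -17.6, 0], 160],
    [[0, 0, 8.1], [4.4, -17.6, 4.5], 160],
    [[0, 0, 8.1], [4.4, -17.6, 8.5], 160],
    [[0, 0, 8.1], [4.4, -17.6, 8.5], 255],
    [[0, 0, 8.1], [4.4, -17.6, 8.5], 255],
    [[0, 0, 8.1], [4.4, -17.6, 8.5], 255],
  ],
)

```text
clock: 9.5
tcp_pos: [0.464, 0.1391, 0.1016]
orientation: [-0.0, 0.05, 0.999, 0.0]
wrist_force: [-2.9, 1.1, -2.0]
finger_gap: 0.0173
grip_force: 61.0
```

```bash
python3 - <<'E'
from h import *
from workcell import env
s=env.get_state();print(s['wrist_force'],s['grip_force'])
plan(s,(464.5,137.6,231,84.2),(505.5,257.5,231,95.2),(505.5,257.5,190,95.2))
E
```

```text
[-2.90534108  1.10197219 -1.97900355] 61.04061841964722
tcp [464.  139.1 101.6] gap 17.3 t 9.5
(464.5, 137.6, 231, 84.2) turn [ 0. -0.  0.] cm [ -0.06  -0.14 -12.94]
(505.5, 257.5, 231, 95.2) turn [  0.  -0. -11.] cm [ -2.93  12.2  -12.94]
(505.5, 257.5, 190, 95.2) turn [  0.  -0. -11.] cm [-2.93 12.2  -8.84]
```

Request:
carry_out(
  steps=[
    [[0, 0, 0], [0, 0, -5], 255],
    [[0, 0, 0], [0, 0, -10], 255],
    [[0, 0, -3], [-0.5, 2, -12.9], 255],
    [[0, 0, -7], [-1.7, 7, -12.9], 255],
    [[0, 0, -11], [-2.9, 12.2, -12.9], 255],
    [[0, 0, -11], [-2.9, 12.2, -10.5], 255],
    [[0, 0, -11], [-2.9, 12.2, -8.8], 255],
    [[0, 0, -11], [-2.9, 12.2, -8.8], 255],
  ],
)

```text
clock: 10.5
tcp_pos: [0.5053, 0.2572, 0.1886]
orientation: [-0.0, -0.045, 0.999, -0.0]
wrist_force: [0.3, -0.5, -0.7]
finger_gap: 0.0172
grip_force: 61.1
```

```bash
python3 - <<'E'
from h import *
from workcell import env
s=env.get_state()
plan(s,(505.5,257,190,95.2),(505.5,257,97,95.2))
p,d=env.read_camera('wrist');cv2.imwrite('pics/w5.png',p[:,:,::-1])
E
```

```text
tcp [505.3 257.2 188.6] gap 17.2 t 10.5
(505.5, 257, 190, 95.2) turn [-0. -0.  0.] cm [-0.02 -0.03 -0.14]
(505.5, 257, 97, 95.2) turn [-0. -0.  0.] cm [-0.02 -0.03  9.16]
```

View pics/w5.png

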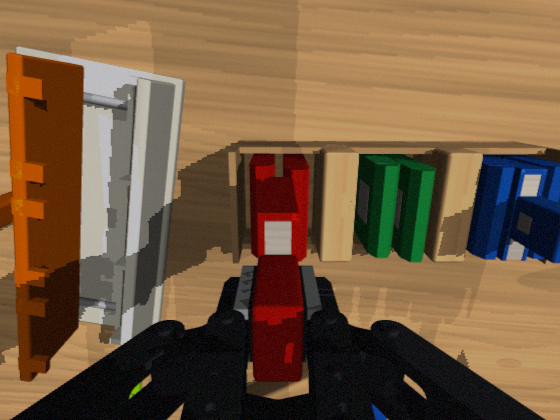

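The red book is centred on the gap between the red short books (column ~279); the blue story book stands between its pair. Descending.

Request:
carry_out(
  steps=[
    [[0, 0, 0], [0, 0, 1.5], 255],
    [[0, 0, 0], [0, 0, 3], 255],
    [[0, 0, 0], [0, 0, 4.5], 255],
    [[0, 0, 0], [0, 0, 6], 255],
    [[0, 0, 0], [0, 0, 7.4], 255],
    [[0, 0, 0], [0, 0, 8.5], 255],
    [[0, 0, 0], [0, 0, 9.2], 255],
    [[0, 0, 0], [0, 0, 9.2], 255],
  ],
)

```text
clock: 11.55
tcp_pos: [0.505, 0.2566, 0.0959]
orientation: [-0.001, -0.045, 0.999, -0.0]
wrist_force: [-0.2, -0.5, -0.9]
finger_gap: 0.0171
grip_force: 61.2
```

Request:
carry_out(
  steps=[
    [[0, 0, 0], [0, 0, 0], 160],
    [[0, 0, 0], [0, 0, 0], 160],
    [[0, 0, 0], [0, 0, -2], 160],
    [[0, 0, 0], [0, 0, -7], 160],
    [[0, 0, 0], [0, 0, -11], 160],
    [[0, 0, 3], [-0.5, -6, -11], 160],
    [[0, 0, 7], [-1, -12, -11], 160],
    [[0, 0, 11], [-1, -18, -11], 160],
  ],
)

```text
clock: 12.55
tcp_pos: [0.5323, 0.077, 0.2075]
orientation: [0.001, 0.052, 0.999, 0.0]
wrist_force: [0.3, -1.2, 0.6]
finger_gap: 0.0321
grip_force: 0.0
```

```bash
python3 - <<'E'
import look
from h import *
from workcell import env
plan(look.s,(533,29,170,84.2),(533,29,76,84.2))
for n in("top","side"):
    p,d=env.read_camera(n);W=cloud(d,env.get_calibration(n))
    for b in blobs((W[...,1]<.5)&(W[...,1]>.21)&(W[...,0]>.42)&(W[...,0]<.58)&(W[...,2]>.115)&(W[...,2]<.15),20): print(n,'tab',rect(W[b][:,:2]),np.round(np.percentile(W[b][:,2],[5,50,95])*1000))
    H=hsv(p);m=(W[...,1]<.16)&(W[...,1]>-.01)&(W[...,0]>.25)&(W[...,0]<.7)&(H[...,0]<20)&(H[...,1]>120)&(W[...,2]>.104)&(W[...,2]<.116)
    for b in blobs(m,15): print(n,'knob',rect(W[b][:,:2]))
p,d=env.read_camera('wrist');cv2.imwrite('pics/w6.png',p[:,:,::-1])
E
```

```text
top b 491 (array([487.8, 434.6]), 71.2, 52.8, 4.9) [ 82.  88. 135.]
top r 257 (array([504.4, 265.7]), 69.0, 35.7, 5.2) [ 83.  91. 135.]
top g 175 (array([496.7, 360. ]), 68.6, 17.8, 7.2) [82. 87. 92.]
top g 177 (array([496.1, 335.1]), 69.4, 16.1, 4.2) [82. 87. 90.]
side b 202 (array([488.2, 426.3]), 77.8, 47.2, -14.0) [ 83.  89. 135.]
side b 26 (array([511., 440.]), 40.5, 9.2, 62.3) [ 83.  89. 122.]
side r 471 (array([506.7, 251.5]), 71.3, 54.6, 4.6) [ 82.  90. 135.]
side g 70 (array([495.4, 356.3]), 61.2, 16.8, 7.1) [82. 87. 91.]
side g 84 (array([496.9, 331.5]), 66.8, 15.6, 2.8) [82. 88. 92.]
tcp [532.3  77.  207.5] gap 32.1 t 12.55
(533, 29, 170, 84.2) turn [ 0.   0.1 -0.1] cm [-0.55 -4.77  3.75]
(533, 29, 76, 84.2) turn [ 0.   0.1 -0.1] cm [-0.53 -4.77 13.15]
top tab (array([506.5, 257.2]), 31.0, 18.8, 3.8) [119. 132. 136.]
top tab (array([488.8, 434.3]), 30.9, 19.5, 2.4) [119. 132. 135.]
side tab (array([491. , 431.1]), 31.2, 24.3, 7.6) [117. 130. 135.]
side tab (array([508.9, 254.5]), 33.0, 23.9, 11.0) [117. 130. 134.]
side knob (array([534.8,  28. ]), 20.5, 19.8, -0.6)
```

View pics/w6.png

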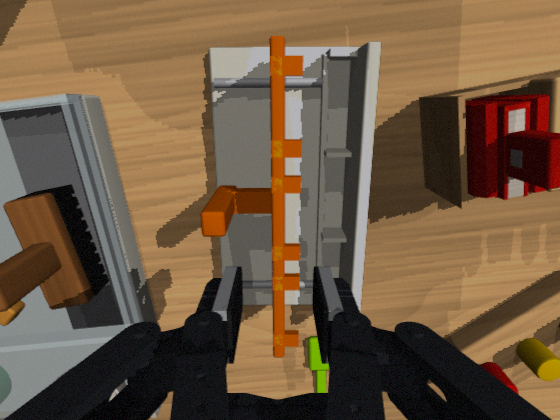

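Both books are seated (tab tops at 133 mm). The jaw is open, its knob at (218,215), and the book slots are empty. Shutting the jaw.

Request:
carry_out(
  steps=[
    [[0, 0, 0], [-0.5, -4.7, 4], 150],
    [[0, 0, 0], [-0.5, -4.7, 9], 150],
    [[0, 0, 0], [-0.5, -4.7, 13.1], 150],
    [[0, 0, 0], [-0.5, -4.7, 13.1], 255],
    [[0, 0, 0], [-0.5, -4.7, 13.1], 255],
    [[0, 0, 0], [-0.5, -3.4, 13.1], 255],
    [[0, 0, 0], [-0.5, -2, 13.1], 255],
    [[0, 0, 0], [-0.5, -1, 13.1], 255],
  ],
  force=30,
)

```text
clock: 13.8
tcp_pos: [0.5321, 0.0687, 0.0731]
orientation: [-0.004, 0.05, 0.999, -0.001]
wrist_force: [0.2, -3.4, -27.0]
finger_gap: 0.0174
grip_force: 33.7
```

Request:
carry_out(
  steps=[
    [[0, 0, 0], [0, 0.2, 0], 255],
    [[0, 0, 0], [0, 0.3, 0], 255],
    [[0, 0, 0], [0, 0.3, 0], 255],
    [[0, 0, 0], [0, 0.3, 0], 255],
    [[0, 0, 0], [0, 0.3, 0], 255],
    [[0, 0, 0], [0, 0.3, 0], 255],
    [[0, 0, 0], [0, 0.3, 0], 255],
    [[0, 0, 0], [0, 0.3, 0], 255],
  ],
)

```text
clock: 14.8
tcp_pos: [0.5322, 0.07, 0.0731]
orientation: [-0.004, 0.051, 0.999, -0.002]
wrist_force: [-0.3, -8.9, -26.4]
finger_gap: 0.0175
grip_force: 33.9
```

Request:
carry_out(
  steps=[
    [[0, 0, 0], [0, 0, 0], 150],
    [[0, 0, 0], [0, 0, 0], 150],
    [[0, 0, 0], [0, 0, -3], 150],
    [[0, 0, 0], [0, 0, -8], 150],
    [[0, 0, 0], [0, 0, -13], 150],
    [[0, 0, 0], [0, 0, -13], 150],
    [[0, 0, -5], [0, -6, -13], 150],
    [[0, 0, -10], [0, -12, -13], 150],
  ],
)

```text
clock: 15.8
tcp_pos: [0.5242, -0.0486, 0.2067]
orientation: [0.002, -0.039, 0.999, -0.0]
wrist_force: [0.6, -1.2, -0.2]
finger_gap: 0.0349
grip_force: 0.0
```

```bash
cat > tray.py <<'E'
from h import *
from workcell import env
def tray(cams=("top","side")):
    for n in cams:
        p,d=env.read_camera(n);c=env.get_calibration(n);W=cloud(d,c);H=hsv(p);h,s,v=[H[...,i].astype(int) for i in range(3)]
        on=lambda a,b:(W[...,2]>a)&(W[...,2]<b)
        T=(W[...,1]<-.05)&(W[...,1]>-.46)&(W[...,0]>.42)&(W[...,0]<.67)
        def rep(name,m,mn=12):
            for b in blobs(m,mn):
                q=W[b];print(n,name,b.sum(),rect(q[:,:2]),'z',np.round(np.percentile(q[:,2],[5,50,95])*1000))
        o=(h>5)&(h<20)&(s>120)&(v>60)
        rep('rusk',T&o&on(.012,.064)&(v>100));rep('grip',T&o&on(.135,.16));rep('head',T&o&on(.076,.09))
        Hd=(W[...,1]<.16)&(W[...,1]>-.01)&(W[...,0]>.25)&(W[...,0]<.7)
        rep('knob',Hd&(h<20)&(s>120)&on(.104,.116),8); rep('jaw',Hd&(h<20)&(s>120)&on(.091,.104),30)
        cv2.imwrite(f'pics/tray_{n}.png',p[:,:,::-1])
E
python3 - <<'E'
from tray import *
s=env.get_state();tray()
plan(s,(556,-119,200,94.5),(556,-119,112,94.5))
E
```

```text
top knob 58 (array([536.8,  70.4]), 19.8, 17.0, -1.0) z [106. 109. 113.]
top jaw 569 (array([540.7, 122.7]), 247.6, 21.9, -5.7) z [ 96.  99. 102.]
side rusk 139 (array([ 616.8, -205. ]), 30.4, 20.1, 45.5) z [48. 58. 62.]
side rusk 151 (array([ 480.9, -220.7]), 30.3, 21.0, 77.9) z [49. 58. 62.]
side rusk 157 (array([ 602.9, -284.9]), 29.7, 21.0, 44.5) z [49. 58. 62.]
side rusk 174 (array([ 518.4, -292.3]), 29.0, 21.2, -48.6) z [49. 58. 62.]
side grip 115 (array([ 557.2, -120.7]), 26.3, 19.5, 4.8) z [140. 147. 151.]
side head 493 (array([ 556.5, -119.7]), 98.7, 36.9, 4.8) z [79. 82. 85.]
side jaw 230 (array([623.9, 110.3]), 85.9, 28.2, -7.0) z [ 93.  99. 103.]
side jaw 305 (array([473.8, 126.7]), 107.7, 28.1, -3.0) z [ 92.  99. 103.]
tcp [524.2 -48.6 206.7] gap 34.9 t 15.8
(556, -119, 200, 94.5) turn [-0.   0.2  0. ] cm [-2.61 -7.27  0.68]
(556, -119, 112, 94.5) turn [-0.   0.2  0. ] cm [-2.58 -7.26  9.48]
```

Jaw is shut: the knob moved 2.4 mm past its starting position. The tray is undisturbed, so I grasp the brush.

Request:
carry_out(
  steps=[
    [[0, 0, 0], [-1.3, -3.7, 0], 150],
    [[0, 0, 0], [-2.6, -7.3, 0.7], 150],
    [[0, 0, 0], [-2.6, -7.3, 5], 150],
    [[0, 0, 0], [-2.6, -7.3, 9.9], 150],
    [[0, 0, 0], [-2.6, -7.3, 9.9], 255],
    [[0, 0, 0], [-2.6, -7.3, 9.9], 255],
    [[0, 0, 0], [-2.6, -7.3, 9.9], 255],
    [[0, 0, 0], [-2.6, -7.3, 9.6], 255],
  ],
  force=60,
)

```text
clock: 16.9
tcp_pos: [0.5558, -0.1194, 0.1113]
orientation: [0.001, -0.036, 0.999, -0.0]
wrist_force: [-0.7, -0.5, -1.2]
finger_gap: 0.0195
grip_force: 61.6
```

```bash
python3 - <<'E'
from tray import *
s=env.get_state();tray(("side",))
z=s['tcp_pos'][2]*1000
plan(s,(495,-125,z,90.4),(495,-338,z,90.4),(495,-125,z+60,90.4),(603,-125,z,90.4),(603,-338,z,90.4))
E
```

```text
side rusk 141 (array([ 616.2, -205.3]), 27.3, 20.0, 43.3) z [48. 58. 62.]
side rusk 149 (array([ 481.3, -220.6]), 30.1, 19.6, 69.9) z [48. 58. 62.]
side rusk 156 (array([ 603.4, -284.5]), 28.9, 20.7, 42.2) z [48. 59. 61.]
side rusk 169 (array([ 518.8, -292.4]), 27.9, 21.3, -49.6) z [49. 58. 61.]
side head 21 (array([ 513.8, -125.2]), 32.0, 3.7, -84.8) z [77. 88. 89.]
side knob 60 (array([538.6,  66.7]), 21.0, 18.1, 77.1) z [107. 110. 113.]
side jaw 373 (array([489.5, 125.1]), 138.9, 27.2, -7.0) z [ 92.  99. 102.]
side jaw 34 (array([536.1,  60.9]), 20.8, 10.0, -26.0) z [ 92.  98. 104.]
tcp [ 555.8 -119.4  111.3] gap 19.5 t 16.9
(495, -125, np.float64(111.26280865810378), 90.4) turn [-0.   0.1  3.8] cm [ 6.1  -0.12 -0.01]
(495, -338, np.float64(111.26280865810378), 90.4) turn [-0.   0.1  3.8] cm [  7.65 -21.36   0.  ]
(495, -125, np.float64(171.26280865810378), 90.4) turn [-0.   0.1  3.8] cm [ 6.09 -0.12 -6.01]
(603, -125, np.float64(111.26280865810378), 90.4) turn [-0.   0.1  3.8] cm [-4.67 -0.9   0.01]
(603, -338, np.float64(111.26280865810378), 90.4) turn [-0.   0.1  3.8] cm [ -3.12 -22.15   0.03]
```

Request:
carry_out(
  steps=[
    [[0, 0, 2], [3, 0, 0.1], 255],
    [[0, 0, 3.8], [6.1, -0.1, 0.1], 255],
    [[0, 0, 3.8], [6.1, -0.1, 0.1], 255],
    [[0, 0, 3.8], [6.3, -3, 0.1], 255],
    [[0, 0, 3.8], [6.5, -6, 0.1], 255],
    [[0, 0, 3.8], [6.7, -9, 0.1], 255],
    [[0, 0, 3.8], [7, -12, 0.1], 255],
    [[0, 0, 3.8], [7.2, -15, 0.1], 255],
  ],
)

```text
clock: 17.95
tcp_pos: [0.4951, -0.2756, 0.1093]
orientation: [0.001, -0.003, 1.0, -0.0]
wrist_force: [0.1, 0.7, -1.1]
finger_gap: 0.0196
grip_force: 61.7
```

Request:
carry_out(
  steps=[
    [[0, 0, 0], [0, -2.2, 0], 255],
    [[0, 0, 0], [0, -4.4, 0], 255],
    [[0, 0, 0], [0, -6.6, 0], 255],
    [[0, 0, 0], [0, -6.6, 0], 255],
    [[0, 0, 0], [0, -6.6, -3], 255],
    [[0, 0, 0], [0, -5, -6], 255],
    [[0, 0, 0], [0, 0, -6], 255],
    [[0, 0, 0], [0, 6, -6], 255],
  ],
)

```text
clock: 18.95
tcp_pos: [0.4937, -0.2131, 0.1691]
orientation: [0.001, -0.002, 1.0, -0.0]
wrist_force: [0.5, 0.1, -1.4]
finger_gap: 0.0196
grip_force: 61.7
```

```bash
python3 - <<'E'
from tray import *
s=env.get_state();tray()
plan(s,(603,-125,170,90.4),(603,-125,110.5,90.4),(603,-338,110.5,90.4))
E
```

```text
top rusk 82 (array([ 615.4, -199.5]), 25.4, 21.6, 44.0) z [55. 57. 61.]
top rusk 86 (array([ 602.2, -279.3]), 25.2, 19.9, 43.9) z [54. 58. 62.]
top grip 179 (array([ 526.5, -209.1]), 33.2, 31.5, -1.2) z [145. 149. 151.]
top grip 190 (array([ 467.3, -210.8]), 32.4, 29.9, 88.8) z [145. 148. 151.]
top knob 57 (array([536.6,  70.2]), 19.7, 17.0, -1.9) z [106. 109. 112.]
top jaw 577 (array([540.5, 122.7]), 247.2, 22.1, -5.8) z [ 97. 100. 103.]
side rusk 126 (array([ 617. , -204.8]), 27.8, 20.7, 38.4) z [55. 59. 61.]
side rusk 162 (array([ 603.5, -285.2]), 28.7, 20.7, 38.4) z [48. 58. 62.]
side rusk 171 (array([ 516.6, -381.9]), 28.5, 20.7, 33.2) z [19. 23. 26.]
side rusk 162 (array([ 486.1, -378.1]), 28.4, 19.4, -89.8) z [19. 23. 25.]
side grip 170 (array([ 532.2, -203.2]), 30.2, 29.7, -13.1) z [147. 150. 152.]
side grip 426 (array([ 484.6, -207.8]), 74.0, 36.8, 0.6) z [145. 149. 152.]
side jaw 118 (array([646.5, 111.7]), 41.8, 29.1, -5.0) z [ 93.  99. 103.]
side jaw 88 (array([435.9, 129.7]), 28.8, 24.6, -14.8) z [ 92. 100. 102.]
tcp [ 493.7 -213.1  169.1] gap 19.6 t 18.95
(603, -125, 170, 90.4) turn [-0.   0.1 -0.1] cm [-10.97   8.76  -0.08]
(603, -125, 110.5, 90.4) turn [-0.   0.1 -0.1] cm [-10.96   8.76   5.87]
(603, -338, 110.5, 90.4) turn [-0.   0.1 -0.1] cm [-10.86 -12.54   5.87]
```

View pics/tray_side.png

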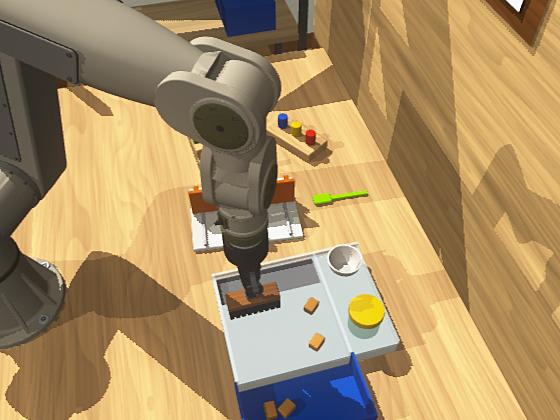

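Two pieces are in the tub (270,410 and 287,408) and two remain at (311,305) and (316,342). Second pass.

Request:
carry_out(
  steps=[
    [[0, 0, 0], [-4, 3.3, 0], 255],
    [[0, 0, 0], [-8, 6.5, 0], 255],
    [[0, 0, 0], [-11, 8.8, 0], 255],
    [[0, 0, 0], [-11, 8.8, 3], 255],
    [[0, 0, 0], [-11, 8.8, 5.9], 255],
    [[0, 0, 0], [-11, 8.8, 5.9], 255],
    [[0, 0, 0], [-10.9, 5.8, 5.9], 255],
    [[0, 0, 0], [-10.9, 2.8, 5.9], 255],
  ],
)

```text
clock: 20.05
tcp_pos: [0.6024, -0.1855, 0.1097]
orientation: [0.0, -0.004, 1.0, 0.0]
wrist_force: [0.8, 0.0, -2.0]
finger_gap: 0.0188
grip_force: 64.2
```

Request:
carry_out(
  steps=[
    [[0, 0, 0], [0, -2.5, 0], 255],
    [[0, 0, 0], [0, -5, 0], 255],
    [[0, 0, 0], [0, -7.5, 0], 255],
    [[0, 0, 0], [0, -10, 0], 255],
    [[0, 0, 0], [0, -12.5, 0], 255],
    [[0, 0, 0], [0, -15.2, 0], 255],
    [[0, 0, 0], [0, -15.2, 0], 255],
    [[0, 0, 0], [0, -15.2, -5], 255],
  ],
)

```text
clock: 21.05
tcp_pos: [0.6003, -0.3359, 0.1546]
orientation: [-0.004, -0.003, 1.0, 0.003]
wrist_force: [0.7, 0.7, -0.9]
finger_gap: 0.0196
grip_force: 64.1
```

```bash
python3 - <<'E'
from tray import *
s=env.get_state();tray()
plan(s,(548,-119,170,90.4),(548,-119,110,90.4))
E
```

```text
top rusk 59 (array([ 608.4, -337.9]), 27.5, 15.9, -1.3) z [23. 25. 29.]
top grip 104 (array([ 641.9, -328.5]), 24.8, 24.0, 83.9) z [139. 144. 147.]
top grip 83 (array([ 580.6, -330.4]), 36.7, 30.0, 71.9) z [135. 136. 139.]
top knob 56 (array([536.5,  70.1]), 19.4, 17.1, -3.1) z [107. 109. 113.]
top jaw 575 (array([540.7, 122.7]), 247.6, 21.9, -5.7) z [ 96. 100. 103.]
side rusk 132 (array([ 610.4, -342.3]), 29.6, 18.1, 4.1) z [19. 27. 30.]
side rusk 168 (array([ 582.4, -364.9]), 28.2, 19.3, -13.4) z [14. 26. 30.]
side rusk 182 (array([ 516.6, -382. ]), 28.4, 21.6, 31.2) z [18. 23. 25.]
side rusk 179 (array([ 486.1, -378.7]), 29.9, 19.3, 88.6) z [17. 23. 26.]
side grip 175 (array([ 650. , -340.2]), 36.5, 21.0, -87.6) z [152. 156. 159.]
side grip 431 (array([ 600. , -341.2]), 74.9, 35.6, -0.2) z [142. 146. 150.]
side knob 62 (array([538.6,  66. ]), 20.0, 20.0, -1.9) z [107. 110. 113.]
side jaw 564 (array([526.4, 121. ]), 212.8, 28.3, -5.7) z [ 92.  99. 103.]
side jaw 36 (array([535.1,  60.5]), 19.9, 9.5, -30.7) z [ 92.  98. 104.]
tcp [ 600.3 -335.9  154.6] gap 19.6 t 21.05
(548, -119, 170, 90.4) turn [ 0.4 -0.5 -0.1] cm [ 5.12 21.73 -1.35]
(548, -119, 110, 90.4) turn [ 0.4 -0.5 -0.1] cm [ 5.07 21.68  4.65]
```

All four pieces are in the tub (z about 25 mm). The brush may have tilted in the grip, so I check.

```bash
python3 - <<'E'
import cv2
p=cv2.imread('pics/tray_side.png')[230:420,190:420];cv2.imwrite('pics/c7.png',cv2.resize(p,None,fx=3,fy=3))
E
```

```text
(no output)
```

View pics/c7.png

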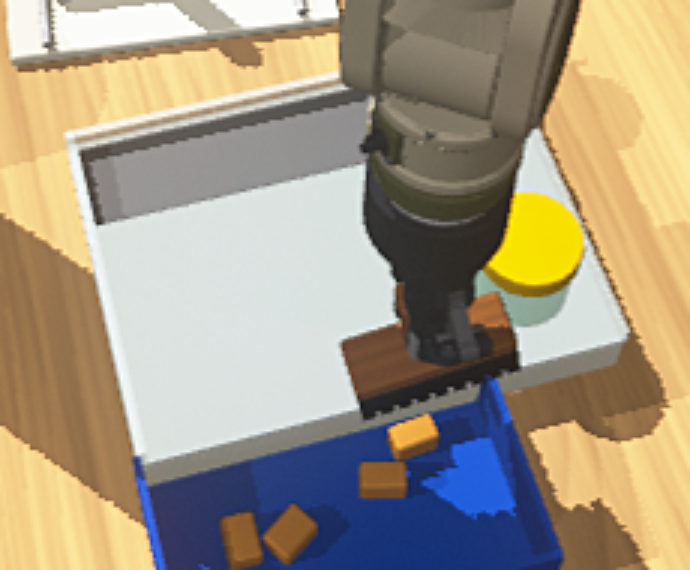

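All four pieces lie in the tub. The brush has pitched about 8° in the grip with its right end up, so I carry it to the strip and press it flat gently before releasing.

Request:
carry_out(
  steps=[
    [[0, 0, 0], [0, 0, -2.5], 255],
    [[0, 0, 0], [1.2, 5, -2.5], 255],
    [[0, 0, 0], [2.5, 10.5, -2.5], 255],
    [[0, 0, 0], [3.8, 16, -2.5], 255],
    [[0, 0, 0], [5.1, 21.7, -2.5], 255],
    [[0, 0, 0], [5.1, 21.7, 0], 255],
    [[0, 0, 0], [5.1, 21.7, 2.5], 255],
    [[0, 0, 0], [5.1, 21.7, 2.5], 255],
  ],
)

```text
clock: 22.15
tcp_pos: [0.5492, -0.1195, 0.1328]
orientation: [-0.002, -0.004, 1.0, 0.001]
wrist_force: [-0.4, 0.8, -1.1]
finger_gap: 0.019
grip_force: 64.1
```

```bash
python3 - <<'E'
from tray import *
s=env.get_state();print(s['wrist_force'],s['ft_torque'])
p,d=env.read_camera('side');cv2.imwrite('pics/c8.png',cv2.resize(p[190:330,180:330,::-1],None,fx=4,fy=4))
plan(s,(548,-119,110,90.4))
c=env.get_calibration('side');W=cloud(d,c);H=hsv(p)
m=(H[...,0]>3)&(H[...,0]<20)&(H[...,1]>100)&(W[...,0]>.45)&(W[...,0]<.65)&(W[...,1]<-.06)&(W[...,1]>-.2)&(W[...,2]>.06)
for b in blobs(m,30):
    q=W[b];print(b.sum(),rect(q[:,:2]),np.round(np.polyfit(q[:,0],q[:,2],1),3),np.round(q.mean(0),3))
E
```

```text
[-0.44114884  0.83902924 -1.1165008 ] [ 0.08652446 -0.00556028  0.0267075 ]
tcp [ 549.2 -119.5  132.8] gap 19.0 t 22.15
(548, -119, 110, 90.4) turn [ 0.1 -0.2  0. ] cm [0.11 0.05 2.29]
48 (array([ 590.1, -149.3]), 47.1, 4.0, 63.0) [ 1.504 -0.455] [ 0.591 -0.148  0.434]
667 (array([ 557.1, -145. ]), 98.5, 83.9, 0.8) [0.159 0.03 ] [ 0.555 -0.128  0.118]
```

View pics/c8.png

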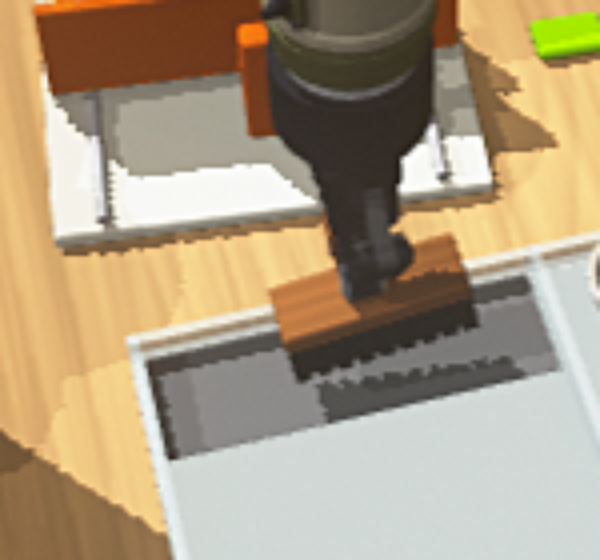

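Request:
carry_out(
  steps=[
    [[0, 4, 0], [0, 0, 0], 255],
    [[0, 8, 0], [0, 0, 0], 255],
    [[0, 8, 0], [0, 0, 1], 255],
    [[0, 8, 0], [0, 0, 2], 255],
    [[0, 8, 0], [0, 0, 2.6], 255],
    [[0, 8, 0], [0, 0, 2.8], 255],
    [[0, 8, 0], [0, 0, 3], 255],
    [[0, 8, 0], [0, 0, 3], 255],
  ],
)

```text
clock: 23.2
tcp_pos: [0.551, -0.1208, 0.1048]
orientation: [-0.07, -0.003, 0.998, -0.0]
wrist_force: [-0.7, -0.1, -1.0]
finger_gap: 0.0191
grip_force: 64.2
```

```bash
python3 - <<'E'
from tray import *
s=env.get_state();print(s['wrist_force'],s['ft_torque'],s['tcp_pos'])
p,d=env.read_camera('side');cv2.imwrite('pics/c9.png',cv2.resize(p[190:330,180:330,::-1],None,fx=4,fy=4))
c=env.get_calibration('side');W=cloud(d,c);H=hsv(p)
m=(H[...,0]>3)&(H[...,0]<20)&(H[...,1]>100)&(H[...,2]>70)&(W[...,0]>.45)&(W[...,0]<.65)&(W[...,1]<-.06)&(W[...,1]>-.2)&(W[...,2]>.06)&(W[...,2]<.12)
for b in blobs(m,30):
    q=W[b];A=np.c_[q[:,:2],np.ones(len(q))];print(b.sum(),rect(q[:,:2]),np.round(np.linalg.lstsq(A,q[:,2],rcond=None)[0],3),np.round(q.mean(0),3))
E
```

```text
[-0.69550635 -0.12641353 -0.97485747] [-0.00467289 -0.14523959 -0.02661786] [ 0.550959   -0.12077923  0.10475347]
591 (array([ 555.5, -124.2]), 99.1, 38.6, 0.3) [0.024 0.092 0.086] [ 0.549 -0.129  0.087]
```

View pics/c9.png

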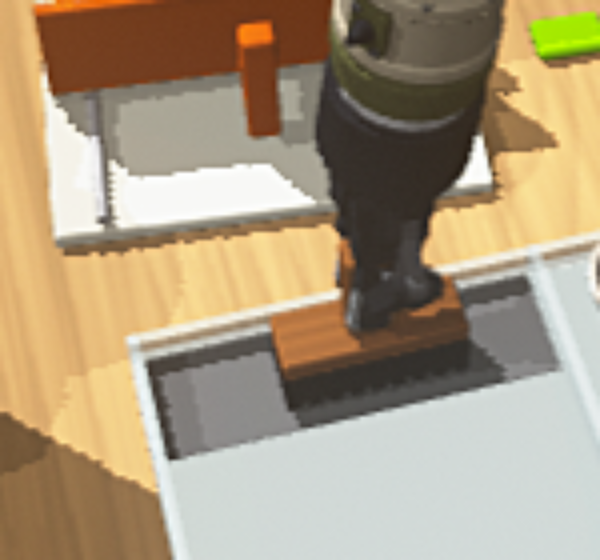

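Brush is almost flat and about 5 mm above the strip at x 555, y -122. Lower it, release and retreat.

Request:
carry_out(
  steps=[
    [[0, 0.5, 0], [0, 0, 0.2], 255],
    [[0, 1, 0], [0, 0, 0.4], 255],
    [[0, 1, 0], [0, 0, 0.5], 255],
    [[0, 1, 0], [0, 0, 0.5], 200],
    [[0, 1, 0], [0, 0, 0.5], 150],
    [[0, 1, 0], [0, 0, 0.5], 150],
    [[0, 1, 0], [0, 0, -3], 150],
    [[0, 1, 0], [0, 0, -8], 150],
  ],
)

```text
clock: 24.25
tcp_pos: [0.5611, -0.1204, 0.1836]
orientation: [-0.08, -0.003, 0.997, 0.0]
wrist_force: [1.2, -0.3, -0.1]
finger_gap: 0.0354
grip_force: 0.0
```

Request:
carry_out(
  steps=[
    [[0, -4, 0], [0, 0, -4], 150],
    [[0, -9, 0], [0, 0, -6], 150],
    [[0, -9, 0], [3, 0, -6], 150],
    [[0, -9, 0], [7, 2, -6], 150],
    [[0, -9, 0], [7, 7, -6], 150],
    [[0, -9, 0], [7, 12, -6], 150],
    [[0, -9, 0], [7, 16, -6], 150],
    [[0, -9, 0], [7, 16, -6], 150],
  ],
)

```text
clock: 25.25
tcp_pos: [0.501, 0.0411, 0.2545]
orientation: [0.0, -0.005, 1.0, 0.0]
wrist_force: [0.9, 0.6, -0.1]
finger_gap: 0.0353
grip_force: 0.0
```

```bash
python3 - <<'E'
import look
from tray import *
tray();print(env.get_state()['wrist_force'])
p,d=env.read_camera('top');cv2.imwrite('pics/t10.png',p[:,:,::-1])
E
```

```text
top b 501 (array([487.8, 434.4]), 70.4, 53.2, 4.9) [ 82.  88. 134.]
top r 464 (array([505.1, 256.7]), 72.9, 52.6, 5.3) [ 82.  88. 134.]
top g 175 (array([496.4, 360.1]), 68.8, 17.5, 2.1) [82. 87. 91.]
top g 182 (array([496.1, 335.1]), 69.5, 16.3, 4.4) [82. 87. 90.]
side b 67 (array([471.9, 438.1]), 39.2, 33.3, -13.8) [ 83. 105. 135.]
side b 36 (array([470.4, 410.9]), 30.6, 19.9, -39.0) [82. 88. 91.]
side r 238 (array([489.6, 250.1]), 52.0, 38.3, -84.8) [ 82.  89. 134.]
side g 34 (array([483.9, 357.1]), 38.4, 14.0, -2.6) [84. 87. 90.]
side g 47 (array([486.2, 334.7]), 44.5, 11.9, 3.9) [84. 87. 91.]
top rusk 71 (array([ 608.5, -338.7]), 28.3, 17.6, 4.3) z [22. 25. 29.]
top rusk 72 (array([ 580.7, -359.7]), 29.5, 16.7, -16.8) z [21. 25. 28.]
top rusk 63 (array([ 513.3, -374.7]), 29.0, 15.1, 30.9) z [16. 22. 24.]
top rusk 56 (array([ 486.4, -369.4]), 20.5, 15.9, 89.5) z [18. 22. 24.]
top grip 82 (array([ 551.3, -117.9]), 24.6, 16.0, 0.7) z [141. 146. 149.]
top head 24 (array([ 586.8, -130. ]), 23.2, 8.9, 0.1) z [78. 83. 85.]
top head 167 (array([ 522.9, -120.7]), 40.7, 28.4, -1.8) z [79. 82. 85.]
side rusk 136 (array([ 609.8, -342.1]), 28.1, 17.2, 5.2) z [20. 26. 29.]
side rusk 140 (array([ 582.9, -364.1]), 28.7, 16.9, -15.3) z [22. 27. 30.]
side rusk 174 (array([ 516.6, -381.8]), 28.9, 20.5, 34.2) z [19. 23. 26.]
side rusk 150 (array([ 487.2, -377.7]), 29.5, 18.2, 86.5) z [20. 23. 26.]
side grip 123 (array([ 554.7, -124.3]), 25.4, 21.5, -1.0) z [137. 147. 150.]
side head 29 (array([ 587. , -108.8]), 27.1, 7.7, 3.1) z [80. 83. 86.]
side head 372 (array([ 552.9, -122.8]), 96.4, 36.3, 0.5) z [79. 82. 86.]
side knob 65 (array([538.5,  66.9]), 20.9, 18.5, 78.1) z [105. 109. 113.]
side jaw 673 (array([543.8, 119.3]), 247.9, 29.4, -5.2) z [ 92.  99. 103.]
side jaw 34 (array([535.5,  60.3]), 20.4, 9.2, -29.5) z [ 93.  98. 102.]
[ 0.09797463 -0.74154706 -0.43776737]
```

View pics/tray_side.png

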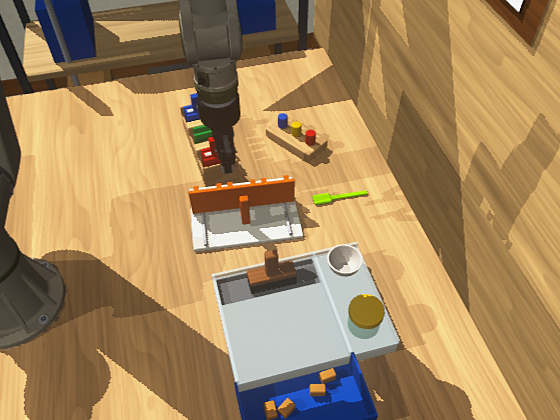

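Brush upright on the strip at (270,265), four pieces in the tub (row ~400), jaw shut, books in the rack, bystanders in place. Handing in.

```bash
python3 -c "
from workcell import env
print(env.hand_in())"
```

```text
the job is handed in; nothing more can be done
None
```

Job handed in: all four rusk pieces are in the tub, the brush stands upright on the grey strip, the blue and red story books are fully down in their bays (no green one was present) and the jaw is shut; the hand-in gave no verdict.

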